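# Shine the torch on the power supply's fuse

## Robot

A 6-joint arm with a two-finger parallel gripper is mounted at the origin on the work surface. World frame = base frame: x ahead of the robot, y to its left, z up, the work surface at z = 0. Lengths are in m, angles in degrees, forces in N, time in s.
With the tool pointing down it reaches from about 0.4 to 0.825 m from the base axis. Payload 7 kg.
Tool frame: the origin (TCP) lies midway between the tips of the shut fingers; the grasp point (between the pads) lies 19 mm behind it; z points along the fingers, y is the direction in which the jaws open and shut (so a half turn about z gives the same grasp; the last joint's range is limited). The gripper opens to 88 mm and grips with 3 to 60 N. Pads are 19 mm wide; open, the fingers measure 130 mm over their backs; the gripper's body (78 mm by 193 mm) begins 47 mm behind the grasp point.
Start: joints at [93.512, 20.546, 0.682, 0, -70.136, -16.507], TCP at [0.152, 0.658, 0.202] pointing down, gripper open.
Joint ranges: [-176.03, 176.03], [-82.01, 121.73], [-58.28, 71.71], [-173.87, 95.51], [-174.79, -0.11], [-173.66, 173.66]. Speed limits (degrees/s): [136.94, 136.94, 172.46, 180, 180, 180].

## Interface

Orientations are given as a 3x3 rotation matrix whose columns are the frame's x, y, z axes.
In Python, from rig import robot gives the robot as it stands. Calls block until the motion is done:
- robot.goto(position, orientation): joint-space move of the TCP to a pose.
- robot.servo_line(position, ori=None, speed=0.15): straight line of the TCP; ori=None keeps the orientation; speed is the mean speed in m/s.
- robot.movej(angles): joint-space move.
- robot.move_gripper(opening): opening from 0.0 (shut) to 1.0 (fully open); the grip force is fixed at half the most; returns when the fingers have stopped.
- robot.dwell(seconds).
- robot.ik(position, orientation): joint angles nearest the present ones, or None.
- robot.grab_frame(name): name is "scene" or "top" or "wrist"; returns (picture, depth): 384x512x3 uint8, red, green, blue; 384x512 float32, m along the optical axis (not along the pixel's ray), 0 where there is no reading.
- robot.camera_info(name): a dict with "vfov" (degrees; the focal length in pixels is half the picture's height over the tangent of half this angle, whatever the lens; pixels are square), "cx", "cy" (the principal point, pixels), "k1" (the pictures are not rectified: a ray, as slopes to the right and down, at radius r is drawn at 1 + k1 r^2 times it, then the intrinsics apply), "view" (4x4, takes a point from world to camera coordinates); the wrist camera has in their place "T_tool_cam" (4x4, takes a point from camera to tool coordinates, whose origin is the TCP and whose axes are the flange's). Camera axes: x right, y down, z forward; pixel columns grow to the right and rows downward; lengths in m; the calibration is good to about 2 mm. A picture is of the moment at which its call begins: read the wrist's pose just before it. camera_info takes no time and is no camera call.
A pose or a line that the arm cannot do raises robot.Unreachable and nothing moves.
- robot.job_done(): hands the job in, once; it reports no verdict.
Readings, each from a call of its own:
- robot.read_t(): time.
- robot.read_qpos(): joint angles.
- robot.read_qvel(): joint speeds.
- robot.read_effort(): joint torques, N m.
- robot.read_position(): TCP position.
- robot.read_tcp_rot(): TCP orientation.
- robot.read_force(): force on the tool from outside, world axes, zero at the start.
- robot.read_ft_torque(): the same for the moment, N m.
- robot.read_grip_width(): opening from 0.0 (shut) to 1.0 (fully open).
Only numpy, scipy, OpenCV 4.12 (cv2) and the standard library are available. Lean on these libraries where they do the work, as an engineer would, in place of code of your own. Each camera call takes 0.05 s, during which the arm holds its last target. There are 200 camera calls.

## Task

I have the cover off the station power supply and want to see whether its glass fuse has blown. Draw the torch (it is already on) out of its charging cup, turn it so that it slants about half-way between upright and level, head down, and hold it raised, from whichever side suits, with its beam straight on the middle of the fuse and its lens 10 to 20 cm from it. Don't touch the open supply or disturb anything else on the desk, and finish still holding the torch there in the gripper, steady and touching nothing else.

Things in the scene. Friction and masses are not known exactly. Their poses are not given: they have to be found in the camera images.
- torch_grip (a point): Round black metal torch, 130 mm long, 170 g, loose in its cup, head down. Point on its axis in mid of the part showing above the cup: 88 mm from the lens, 42 mm below the tail end. Barrel 27 mm across from 48 to 118 mm from the lens (tail cap 24 mm); head 38 mm across up to 34 mm from the lens, then tapering. z: from lens to tail; the beam leaves along -z.
- torch_lens (a point): Centre of the torch's lens face (the wide end). Same axes as torch_grip: the beam leaves along -z. The torch is on, but pictures do not show its beam. The lens is hidden in the cup at the start.
- torch: The torch as a whole; its origin is the centre of its lens face. It stands with the lens 12 mm above the desk at the start; it is round, so its turn about its own axis does not matter.
- cup: The torch's charging cup, fixed to the desk: base plate 92 x 84 x 10 mm with an upright round collar, 54 mm across at the mouth (60 mm at the foot), mouth 55 mm above the desk, bore about 43 mm, inner floor 12 mm above the desk (the torch stands 43 mm deep). Origin: centre of its underside.
- fuse (a point): Middle of the glass fuse in the open power supply: clear glass tube with metal end caps, 10 mm across, 40 mm long, lying level 27 mm above the desk in brass clips on a black holder (58 x 18 mm) on the green board. Board parts within 45 mm of it stand no higher than 32 mm above the desk. x: along the fuse.
- supply: Station power supply with its cover off, fixed: open aluminium tray 244 x 204 mm, front and rear panels 66 mm high, sides 20 mm; in it a transformer (61 mm high), finned heat sink (53 mm), three dark capacitors (50 mm) and the green board. Origin: centre of its underside; x from front to rear panel. The fuse lies at x -30, y +42 mm.
- table: The desk, top at height 0.
- radio: Bystander: handheld radio (32 x 56 x 112 mm body, stub antenna reaching 167 mm from its foot) upright in a charger on the desk (charger base 86 x 96 mm); antenna tip 179 mm above the desk. Origin: centre of its foot. The radio's charger and the torch's cup change places from start to start.
- screwdriver: Bystander: screwdriver 170 mm long lying on the desk. Origin: centre of its underside.
- dish: Bystander: shallow steel dish 72 mm wide, 18 mm high. Origin: centre of its underside.
- mug: Bystander: mug, 80 mm wide, 92 mm high. Origin: centre of its underside.
- paddle: Bystander: Morse paddle key on a steel base 74 x 66 mm, 46 mm high. Origin: centre of its underside.
Mind the look-alikes: they are no part of the job. What is shaped like the cup but blue is not meant. What is shaped like the torch but green is not meant.

How it is judged (in metres and radians):
On the way:
1. the torch is drawn clear of its cup, in the fingers (contact force between the fingers and torch above 1 N and z of torch_lens in the frame of cup above 0.06 m and contact force between torch and cup below 0.1 N), for 0.2 s.
At the end, for the whole second after the job is handed in: Torch in the fingers, steady, touching no cup, supply, desk, radio or mug; leaning 29 to 62 degrees from upright, lens end down, lens over 65 mm up; fuse middle within 30 mm of the beam axis (in the torch's x and y), 70 to 230 mm from the lens; bystanders within 30 mm of their starts (contact force between the fingers and torch above 1 N and angle between torch_lens's own z axis and vertical between 0.5 and 1.08 rad and x of fuse in the frame of torch_lens between -0.03 and 0.03 m and y of fuse in the frame of torch_lens between -0.03 and 0.03 m and z of fuse in the frame of torch_lens between -0.23 and -0.07 m and height (world z) of torch_lens above 0.065 m and linear speed of torch below 0.03 m/s and contact force between torch and cup below 0.1 N and contact force between torch and supply below 0.1 N and contact force between torch and table below 0.1 N and contact force between torch and radio below 0.1 N and contact force between torch and mug below 0.1 N and distance of each of radio, screwdriver, dish, mug, paddle from where it was at the start of the episode below 0.03 m); the arm keeps its last pose, push and grip.
It fails at once if the open power supply is touched (contact force between supply and torch above 1 N or contact force between supply and the fingers above 1 N or contact force between supply and the arm above 1 N).
It fails at once if a bystander is moved 30 mm or more (distance of any of radio, screwdriver, dish, mug, paddle from where it was at the start of the episode above 0.03 m).
It also fails if it takes over 38 s, if anything falls off the work surface, if the arm or the gripper's body presses on something with over 40 N, if the wrist force passes 120 N, or if a joint passes its speed limit or range.

## Working session

There is one attempt and no reset: what is moved stays moved. The work goes in short steps, each a Python script; the robot and the scene stay as the last script left them, time stands still between calls to the robot, and variables do not carry over. Pictures are saved under pics/ and viewed, about 8 in all and at most 12, crops included, and the job is handed in when it is done.

```bash
mkdir -p pics
cat > h.py <<'E'
import numpy as np, cv2
from rig import robot
def cam(name):
    i=robot.camera_info(name)
    if 'view' in i: T=np.linalg.inv(np.array(i['view']))
    else:
        W=np.eye(4);W[:3,:3]=robot.read_tcp_rot();W[:3,3]=robot.read_position();T=W@np.array(i['T_tool_cam'])
    f=192/np.tan(np.radians(i['vfov'])/2)
    return dict(T=T,K=np.array([[f,0,i['cx']],[0,f,i['cy']],[0,0,1.]]),k1=i['k1'])
def slopes(c,uv):
    d=np.array([c['k1'],0,0,0.])
    return cv2.undistortPoints(np.array(uv,float).reshape(-1,1,2),c['K'],d).reshape(-1,2)
def ray(c,uv):
    s=slopes(c,uv); d=np.c_[s,np.ones(len(s))]@c['T'][:3,:3].T
    return c['T'][:3,3],d
def plane(c,uv,z):
    o,d=ray(c,uv); return o+d*((z-o[2])/d[:,2])[:,None]
def pts(c,uv,dep):
    s=slopes(c,uv); z=np.array([dep[int(round(v)),int(round(u))] for u,v in np.array(uv).reshape(-1,2)])
    return (np.c_[s,np.ones(len(s))]*z[:,None])@c['T'][:3,:3].T+c['T'][:3,3]
def cloud(c,dep):
    v,u=np.mgrid[:384,:512]; s=slopes(c,np.c_[u.ravel(),v.ravel()])
    P=(np.c_[s,np.ones(len(s))]*dep.reshape(-1,1))@c['T'][:3,:3].T+c['T'][:3,3]
    P[dep.ravel()==0]=np.nan
    return P.reshape(384,512,3)
def grab(name,tag):
    c=cam(name); p,d=robot.grab_frame(name)
    np.savez(f'pics/{tag}.npz',p=p,d=d,**c); cv2.imwrite(f'pics/{tag}.png',p[:,:,::-1]); return c,p,d
E
python3 - <<'E'
from h import *
for n in('top','scene'):
    c,p,d=grab(n,n+'0'); print(n,c['T'][:3].round(3).tolist(),c['K'][0,0],c['k1'],(d>0).mean())
a=cv2.imread('pics/top0.png');b=cv2.imread('pics/scene0.png')
cv2.imwrite('pics/t0.png',cv2.resize(a,(800,600)));cv2.imwrite('pics/s0.png',cv2.resize(b,(800,600)))
E
```

```text
top [[0.001, -0.996, 0.091, 0.388], [-1.0, -0.002, -0.013, -0.013], [0.013, -0.091, -0.996, 1.378]] 461.549651949259 -0.09106047075764861 0.9963124593098959
scene [[-0.905, 0.336, -0.26, 0.767], [0.425, 0.733, -0.531, 0.507], [0.012, -0.591, -0.806, 0.923]] 433.475107145793 -0.006221007270169464 0.9959208170572916
```

View pics/t0.png

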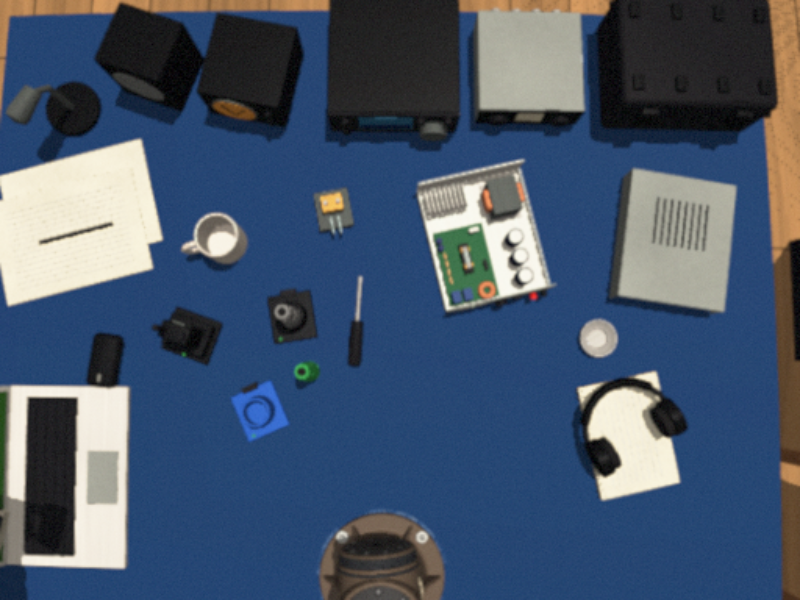

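View pics/s0.png

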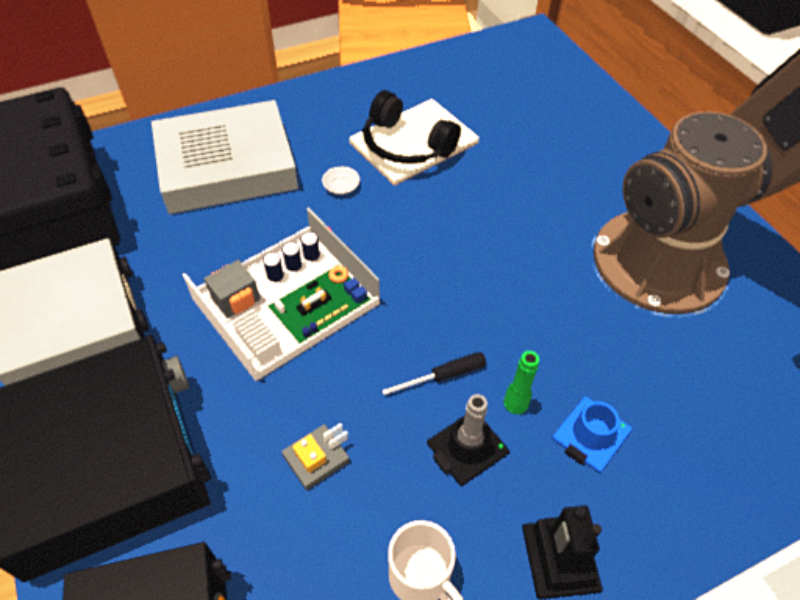

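The top view (800x600) shows the black cup with the torch at (291,315), the radio in its charger at (187,335), the blue decoy cup at (259,411) and the green decoy torch at (306,371). The supply is at (485,237) with the fuse at (467,257). The torch meant is the grey/black one in the black cup, because the look-alikes are blue and green. I'll enlarge it to confirm and measure.

Run:
```python
from h import *
print(robot.read_qpos(),robot.read_position(),robot.read_t())
ct,cs=np.load('pics/top0.npz'),np.load('pics/scene0.npz')
P=cloud(ct,ct['d']);Q=cloud(cs,cs['d'])
k=.64
for n,(u,v) in dict(torch=(291,315),fuse=(467,257),mug=(219,240),radio=(187,335),desk=(420,420),sdr=(357,330)).items():
    print(n,P[int(v*k),int(u*k)].round(3))
for n,(u,v) in dict(torchtail=(477,402),fuse=(315,300),radio=(578,530),desk=(450,250)).items():
    print('s',n,Q[int(v*k),int(u*k)].round(3))
# torch points
for n,A in(('t',P),('s',Q)):
    t=P[int(315*k),int(291*k)]
    m=(np.hypot(A[...,0]-t[0],A[...,1]-t[1])<.05)&(A[...,2]>.07)
    for lo,hi in((.07,.1),(.1,.125),(.125,.16)):
        q=A[m&(A[...,2]>lo)&(A[...,2]<hi)]; print(n,lo,len(q),q.mean(0).round(4),q.min(0).round(3),q.max(0).round(3))
# supply height map
for n,A in(('t',P),('s',Q)):
    f=P[int(257*k),int(467*k)]
    m=(np.abs(A[...,0]-f[0])<.15)&(np.abs(A[...,1]-f[1])<.2)&(A[...,2]>.015)
    print(n,np.nanmin(A[m],0).round(3),np.nanmax(A[m],0).round(3))
def crop(c,x0,y0,w,h,s): return cv2.resize(np.ascontiguousarray(c['p'][y0:y0+h,x0:x0+w,::-1]),None,fx=s,fy=s,interpolation=cv2.INTER_CUBIC)
a=crop(ct,260,95,100,110,5)[:, :500]; b=crop(cs,240,200,150,120,2.6)
c2=crop(cs,110,125,140,120,2.6)
canvas=np.zeros((600,800,3),np.uint8); a=a[:550]; canvas[:a.shape[0],:400]=cv2.resize(a,(400,a.shape[0]*400//500))[:600] if False else 0
a=crop(ct,262,100,98,98,4); canvas[:392,:392]=a; canvas[:312,405:795]=b; canvas[285:597,430:794]=c2
canvas[395:595,:200]=crop(ct,160,175,50,50,4)
cv2.imwrite('pics/c1.png',canvas)
```

```text
[ 9.35111725e+01  2.05875613e+01  6.39181284e-01 -1.71441071e-02
 -7.01365041e+01 -1.65056747e+01] [0.15172012 0.65723975 0.20141688] 0.1
torch [0.479 0.161 0.11 ]
fuse [ 0.595 -0.158  0.028]
mug [0.632 0.318 0.   ]
radio [0.442 0.343 0.122]
desk [ 0.288 -0.069  0.004]
sdr [0.456 0.049 0.021]
s torchtail [0.486 0.172 0.142]
s fuse [ 0.597 -0.153  0.03 ]
s radio [0.455 0.364 0.124]
s desk [ 0.329 -0.177  0.002]
t 0.07 17 [0.479  0.163  0.0827] [0.47  0.16  0.071] [0.491 0.174 0.098]
t 0.1 15 [0.4774 0.164  0.1133] [0.47  0.16  0.101] [0.493 0.171 0.125]
t 0.125 78 [0.4823 0.1723 0.1374] [0.469 0.161 0.126] [0.497 0.185 0.144]
s 0.07 80 [0.4915 0.1805 0.085 ] [0.476 0.167 0.071] [0.498 0.187 0.099]
s 0.1 69 [0.4917 0.1804 0.1126] [0.474 0.167 0.1  ] [0.499 0.186 0.125]
s 0.125 160 [0.4872 0.1751 0.138 ] [0.473 0.161 0.125] [0.499 0.186 0.145]
t [ 0.447 -0.318  0.015] [0.745 0.041 0.07 ]
s [ 0.448 -0.321  0.015] [0.745 0.042 0.072]
```

View pics/c1.png

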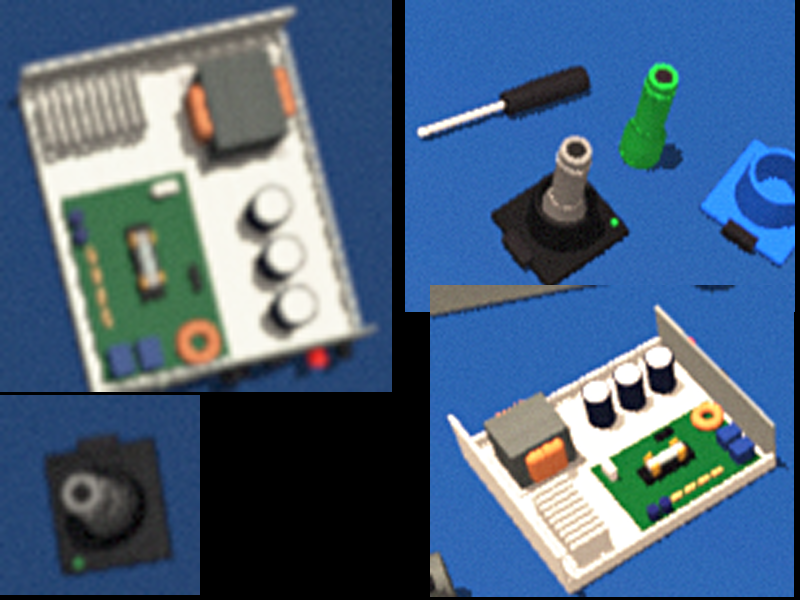

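The crop confirms a grey-lit metal torch in the black cup, with a loose green look-alike beside it and an empty blue cup. The fuse lies in its clips in the middle of the green board, and its front-left side is open. Next I'll check reach and the neighbours.

```bash
cat >> h.py <<'E'
F=np.array([.596,-.155,.027]); TX=np.array([.4845,.1733])
def ori(a,jaw):  # tool z=-a, jaw dir projected
    z=-np.array(a,float);z/=np.linalg.norm(z); y=np.array(jaw,float); y-=y@z*z; y/=np.linalg.norm(y)
    return np.c_[np.cross(y,z),y,z]
def aim(az,tilt): 
    az,t=np.radians([az,tilt]); return np.array([np.sin(t)*np.cos(az),np.sin(t)*np.sin(az),np.cos(t)])
def vj(deg): return np.array([np.cos(np.radians(deg)),np.sin(np.radians(deg)),0])
E
python3 - <<'E'
from h import *
ct=np.load('pics/top0.npz');cs=np.load('pics/scene0.npz')
for n,c in(('t',ct),('s',cs)):
    A=cloud(c,c['d']);hsv=cv2.cvtColor(c['p'],cv2.COLOR_RGB2HSV)
    g=(hsv[...,0]>50)&(hsv[...,0]<75)&(hsv[...,1]>150)&(hsv[...,2]>60)&(np.hypot(A[...,0]-.38,A[...,1]-.14)<.08)
    q=A[g&(A[...,2]>.03)];print('green',len(q),q.mean(0).round(3),q.min(0).round(3),q.max(0).round(3))
# fuse: bright on green area, top view ray at z=.03
hs=cs
for n,c,w in(('t',ct,(285,350,150,180)),('s',cs,(185,215,180,202))):
    A=cloud(c,c['d']); m=(np.hypot(A[...,0]-F[0],A[...,1]-F[1])<.035)
    hsv=cv2.cvtColor(c['p'],cv2.COLOR_RGB2HSV); b=m&(hsv[...,2]>110)&~((hsv[...,0]>45)&(hsv[...,0]<90)&(hsv[...,1]>80))
    v,u=np.nonzero(b); (cx,cy),wh,an=cv2.minAreaRect(np.c_[u,v].astype(np.float32)); print(n,len(u),(cx,cy),wh,an,plane(c,[[cx,cy]],.03).round(4),plane(c,[[u.mean(),v.mean()]],.03).round(4))
for j in range(0,180,20):
    q=[robot.ik([*TX,z],ori([0,0,1],vj(j))) for z in(.082,.25,.30)]
    if all(x is not None for x in q): print('pick',j,np.round(q[0]),np.round(q[1]),np.round(q[2]))
for tilt in(40,45):
  for az in(90,120,140,150,165,180):
    a=aim(az,tilt); p=F+a*(.15+.070)
    for j in range(0,360,30):
        y=np.array([-np.sin(np.radians(az)),np.cos(np.radians(az)),0]);x=np.cross(y,a); jw=np.cos(np.radians(j))*y+np.sin(np.radians(j))*x
        q=robot.ik(p,ori(a,jw))
        if q is not None and abs(q[0])<60: print(tilt,az,j,p.round(3),np.round(q))
E
```

```text
green 90 [0.379 0.131 0.08 ] [0.362 0.12  0.032] [0.394 0.149 0.134]
green 392 [0.389 0.145 0.083] [0.369 0.128 0.03 ] [0.401 0.157 0.135]
t 88 (293.6009216308594, 165.66973876953125) (13.888481140136719, 16.66617774963379) 73.3007583618164 [[ 0.5897 -0.1443  0.03  ]] [[ 0.5922 -0.1545  0.03  ]]
s 128 (203.2311553955078, 195.8160400390625) (20.88264274597168, 16.900373458862305) 60.945396423339844 [[ 0.5963 -0.1388  0.03  ]] [[ 0.5968 -0.151   0.03  ]]
pick 0 [ 42.  12. -29.   0. -49. 138.] [ 42.   4. -15.   0. -72. 138.] [ 42.   2. -10.   0. -78. 138.]
pick 20 [ 42.  12. -29.   0. -49. 158.] [ 42.   4. -15.   0. -72. 158.] [ 42.   2. -10.   0. -78. 158.]
pick 60 [  42.   12.  -29.    0.  -49. -162.] [  42.    4.  -15.    0.  -72. -162.] [  42.    2.  -10.    0.  -78. -162.]
pick 80 [  42.   12.  -29.    0.  -49. -142.] [  42.    4.  -15.    0.  -72. -142.] [  42.    2.  -10.    0.  -78. -142.]
pick 100 [  42.   12.  -29.    0.  -49. -122.] [  42.    4.  -15.    0.  -72. -122.] [  42.    2.  -10.    0.  -78. -122.]
pick 120 [  42.   12.  -29.    0.  -49. -102.] [  42.    4.  -15.    
[... 2512 characters left out ...]
[ 46.   6. -55.  52. -59. -57.]
45 120 30 [ 0.518 -0.02   0.183] [ 46.   6. -55.  52. -59. -87.]
45 120 60 [ 0.518 -0.02   0.183] [  46.    6.  -55.   52.  -59. -117.]
45 120 90 [ 0.518 -0.02   0.183] [  46.    6.  -55.   52.  -59. -147.]
45 120 150 [ 0.518 -0.02   0.183] [ 46.   6. -55.  52. -59. 153.]
45 120 180 [ 0.518 -0.02   0.183] [ 46.   6. -55.  52. -59. 123.]
45 120 210 [ 0.518 -0.02   0.183] [ 46.   6. -55.  52. -59.  93.]
45 120 240 [ 0.518 -0.02   0.183] [ 46.   6. -55.  52. -59.  63.]
45 120 270 [ 0.518 -0.02   0.183] [ 46.   6. -55.  52. -59.  33.]
45 120 300 [ 0.518 -0.02   0.183] [ 46.   6. -55.  52. -59.   3.]
45 120 330 [ 0.518 -0.02   0.183] [ 46.   6. -55.  52. -59. -27.]
```

Run:
```python
from h import *
ct,cs=np.load('pics/top0.npz'),np.load('pics/scene0.npz')
print('fuse',plane(ct,[[298.5,164.5]],.03),plane(cs,[[110+(666-430)/2.6,125+(457-285)/2.6]],.03))
robot.servo_line([*robot.read_position()[:2],.38],speed=.3)
R=ori([0,0,1],vj(110))
robot.goto([*TX,.28],R)
c,p,d=grab('wrist','w1'); A=cloud(c,d)
m=(np.hypot(A[...,0]-TX[0],A[...,1]-TX[1])<.03)
for lo,hi in((.07,.125),(.135,.15)):
    q=A[m&(A[...,2]>lo)&(A[...,2]<hi)]; print(len(q),q.mean(0).round(4) if len(q) else '',q.min(0).round(4),q.max(0).round(4)) if len(q) else print(0)
print(robot.read_position(),robot.read_t())
cv2.imwrite('pics/w1.png',cv2.resize(p[:,:,::-1],(640,480)))
```

```text
fuse [[ 0.59324794 -0.15885377  0.03      ]] [[ 0.59666256 -0.1553645   0.03      ]]
160 [0.475 0.171 0.098] [0.472  0.1612 0.0704] [0.4877 0.1858 0.1241]
483 [0.4848 0.1743 0.1406] [0.4732 0.1625 0.1351] [0.4973 0.1863 0.1431]
[0.48455662 0.17391752 0.28000438] 3.025
```

View pics/w1.png

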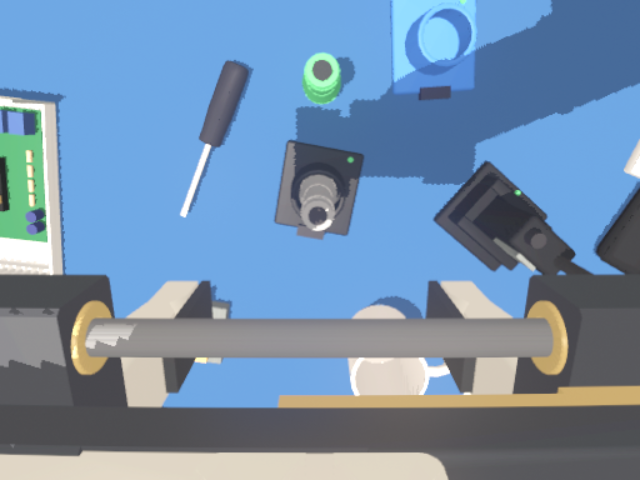

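The wrist view shows the torch tail at (318,215), between the open fingers. The green torch at (322,75) sits off the jaw line. The wrist depth puts the axis at (0.485, 0.174), which agrees with the fixed cameras, so I'll grasp and lift.

Run:
```python
from h import *
T=np.array(robot.camera_info('wrist')['T_tool_cam']);print('cam in tool',T[:3,3].round(3))
assert T[2,3]<-.075
X=[.4848,.1743]
robot.servo_line([*X,.28],speed=.1)
robot.servo_line([*X,.15],speed=.15); robot.servo_line([*X,.085],speed=.06)
print(robot.read_force().round(1) if hasattr(robot.read_force(),'round') else robot.read_force())
robot.move_gripper(0.); robot.dwell(.3); print('w',robot.read_grip_width()*88,robot.read_force(),robot.read_t())
robot.servo_line([*X,.11],speed=.05);print(robot.read_force())
robot.servo_line([*X,.30],speed=.12)
robot.dwell(.3);print('w',robot.read_grip_width()*88,robot.read_force(),robot.read_t())
c,p,d=grab('scene','s2');cc,p2,_=grab('wrist','w2')
cv2.imwrite('pics/g2.png',np.hstack([p[60:,130:,::-1],cv2.resize(p2,(432,324))[:,:,::-1]])[:, :800])
```

```text
cam in tool [ 0.071  0.001 -0.183]
[ 0.7 -0.8  0.8]
w 26.484759638149715 [ 0.64057833 -0.49225833 -0.11399628] 6.8167
[-0.00497447 -0.57928198 -1.88927752]
w 26.130714835144715 [-0.29560611  0.32233016 -1.23832179] 9.5
```

View pics/g2.png

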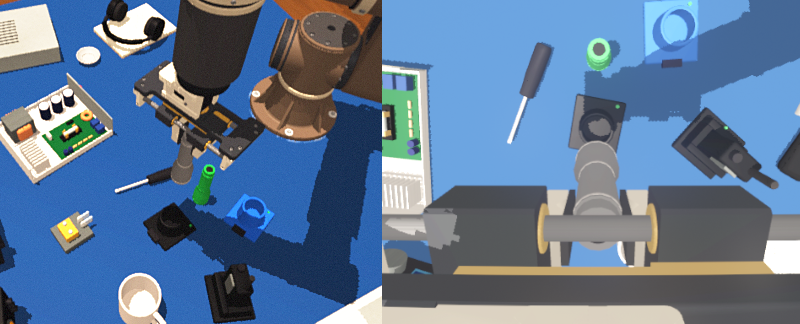

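The torch is out of the cup and held head down, and the cup is empty. Next I'll move to the aiming pose by way of a standoff further up the beam axis.

```bash
cat >> h.py <<'E'
F=np.array([.5955,-.156,.027]); a=aim(95,45); R1=ori(a,[-1,0,0])
E
python3 - <<'E'
from h import *
w=F+a*(.15+.073+.10); p=F+a*(.15+.073); print(w,p)
q=robot.ik(w,R1); print(np.round(q),np.round(robot.read_qpos()))
robot.goto(w,R1)
robot.servo_line(p,speed=.06); robot.dwell(.5)
print(robot.read_position(),robot.read_tcp_rot().round(3).tolist(),robot.read_grip_width()*88,robot.read_force(),robot.read_t())
ims=[]
for n in('scene','top','wrist'):
    c,pp,d=grab(n,n+'3'); ims.append(pp[:,:,::-1])
g=np.zeros((600,800,3),np.uint8); g[:300,:400]=cv2.resize(ims[2],(400,300)); g[300:,:400]=cv2.resize(ims[0][60:252,40:296],(400,300)); g[300:,400:]=cv2.resize(ims[1][80:230,200:400],(400,300)); g[:300,400:]=cv2.resize(ims[0],(400,300))
cv2.imwrite('pics/g3.png',g)
E
```

```text
[0.57559402 0.07152638 0.25539549] [0.58175686 0.00108477 0.18468481]
[ 47.  21. -19.  32. -85. -59.] [  42.    2.  -10.    0.  -78. -112.]
[0.58177357 0.00109169 0.18470738] [[0.0, -0.998, 0.062], [-0.708, -0.044, -0.704], [0.706, -0.044, -0.707]] 26.525362470927526 [-0.66217229  0.15893341 -0.90769234] 12.8
```

View pics/g3.png

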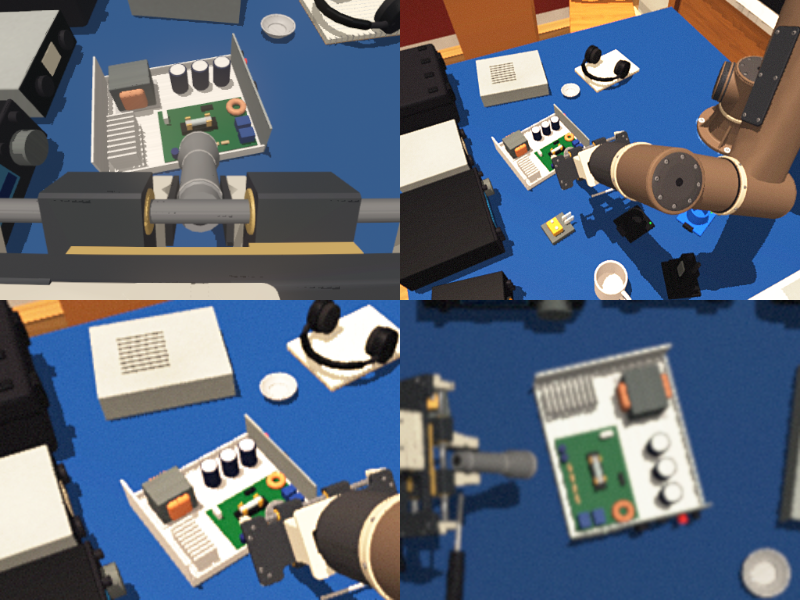

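The torch is held at a slant from the left, with the fuse straight ahead of it: wrist panel (198,123), above the head at (198,140). I'll check the true torch axis from depth, in case it slipped in the fingers, and where the fuse lies relative to it.

Run:
```python
from h import *
from scipy.optimize import least_squares
p=robot.read_position();R=robot.read_tcp_rot()
q=[]
for n in('wrist3','top3'):
    c=np.load(f'pics/{n}.npz'); A=(cloud(c,c['d'])-p)@R
    m=(np.hypot(A[...,0],A[...,1])<.035)&(A[...,2]>.0)&(A[...,2]<.085); B=A[m]
    print(n,len(B),B.max(0).round(3) if len(B) else '')
    q.append(B)
B=np.vstack(q)
def rad(z): # s=dist from lens; lens at tool z=.073
    s=.073-z; return np.interp(s,[0,.034,.048],[.019,.019,.0135])
f=lambda x: np.hypot(B[:,0]-x[0]-x[2]*B[:,2],B[:,1]-x[1]-x[3]*B[:,2])-rad(B[:,2])
r=least_squares(f,[0,0,0,0],loss='soft_l1',f_scale=.002); x=r.x
print('axis',x.round(4),'rms',np.sqrt(np.mean(r.fun**2)).round(4))
L=p+R@np.array([x[0]+x[2]*.073,x[1]+x[3]*.073,.073]); z=R@np.array([x[2],x[3],1]); z/=np.linalg.norm(z)
v=F-L; print('lens',L.round(4),'dist',v@z,'off',(v-(v@z)*z).round(4),'tilt',np.degrees(np.arccos(-z[2])))
# fuse seen from wrist, px (198,123)/400*512
c=np.load('pics/wrist3.npz'); print('fuse wrist',plane(c,[[198*1.28,123*1.28]],.03))
t=np.load('pics/top3.npz'); print('fuse top',plane(t,[[200+198/2,80+170/2]],.03))
print(robot.read_qvel(),robot.read_t())
```

```text
wrist3 1762 [0.018 0.018 0.074]
top3 268 [0.02  0.02  0.077]
axis [-0.0012 -0.0003 -0.0069 -0.0048] rms 0.0007
lens [ 0.5869 -0.0491  0.1319] dist 0.14997392590818176 off [-0.0014 -0.002   0.0019] tilt 44.62172109959709
fuse wrist [[ 0.59746101 -0.152901    0.03      ]]
fuse top [[ 0.59176031 -0.16032345  0.03      ]]
[-0.0470335  -0.08093825  0.08609656 -0.03638388  0.02424147 -0.0326959 ] 12.95
```

The fitted beam axis passes about 3 mm from the fuse, at 150 mm distance and 44.6° lean, and the arm is still. I'm handing the job in.

Run:
```python
from h import *
robot.dwell(.3); print(robot.read_grip_width()*88,robot.read_force(),robot.read_t()); robot.job_done()
```

```text
26.38982161087333 [ 0.09384937 -0.00666923 -1.67231335] 13.25
the job is handed in; nothing more can be done
```

The torch is out of its charging cup and held in the gripper, slanting head down from the left side of the supply with its beam on the fuse. I handed the job in at 13.3 s; no verdict is reported.

- **Aim:** a depth fit of the torch in the fingers (0.7 mm residual) puts the lens 150 mm from the fuse and 132 mm above the desk. The lean is 44.6° and the beam axis passes about 3 mm from the fuse middle.
- **Fuse position:** the camera views of the fuse differ by up to about 9 mm, well inside the 30 mm tolerance.
- **Grip:** the fingers read 26.4 mm on the 27 mm barrel, and the force on the tool was about the torch's own weight. The arm was still.
- **Surroundings:** no unexpected force showed after the grasp, on lifting or in the final pose. The other things looked undisturbed in the last pictures, though I did not measure each bystander's position again.

No check failed.

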